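Load the second guide roller into its carrier and lift the carrier level

ROBOT

A 7-joint arm with a two-finger parallel gripper is mounted at the origin on the work surface. World frame = base frame: x ahead of the robot, y to its left, z up, the work surface at z = 0. Lengths are in m, angles in rad, forces in N, time in s.
With the tool pointing down it reaches from about 0.35 to 0.9 m from the base axis. Payload 8.1 kg.
Tool frame: the origin (TCP) lies between the finger pads, 19 mm behind the fingertips; this is the grasp point; z points along the fingers, y is the line along which they close (so a half turn about z gives the same grasp; the last joint's range is limited). The gripper opens to 92 mm and grips with 3 to 60 N. Pads are 19 mm wide; open, the fingers measure 130 mm over their backs; the gripper's body (75 mm by 190 mm) begins 47 mm behind the grasp point.
Start: joints at [1.055, 0.434, 0.025, 1.573, -0.012, 1.134, -0.075], TCP at [0.251, -0.573, 0.246] pointing down, gripper open.
Joint ranges: [-2.62, 2.62], [-0.44, 2.09], [-1.27, 1.32], [0.08, 2.57], [-1.32, 4.46], [0.12, 2], [-2.74, 2.74]. Speed limits (rad/s): [2.22, 2.22, 3.01, 3.01, 3.14, 3.14, 3.14].

INTERFACE

Orientations are given as a rotation vector (axis times angle).
In Python, from cell import observe, get_image, sign_off, find_in, trace, place_of gives the robot as it stands. The module is installed in compiled form; this text tells all that it offers.
- The arm moves only by the shell command python3 -m handwheel 'ROWS' [OPENING] [FORCE]. ROWS is JSON, a list of rows, each a list of 6 numbers: the shift along the tool's x, y, z each as a share of 0.02 m, from -1 to 1, then the turn, a rotation vector about the tool's x, y, z each as a share of 4 degrees, from -1 to 1. A call has 1 to 8 rows; each row shifts and turns the commanded pose from where the row before left it, along the tool's axes as they then stand; what a row does not reach is not made up. A row lasts 1/12 s, in which the tool goes at most 41.7 mm and 7.16 degrees, less where a joint would pass 70% of its speed; a pose out of reach is approached as far as the arm can. A call with a number of a shift or a turn outside -1 to 1 is refused whole. A call with a gripper value outside its range is refused whole. OPENING is the opening, from 0 (shut) to 1 (fully open), set as the call begins (- or left out, the last holds). The fingers move at their own pace and stop on an object; FORCE is the grip in N (left out, the last holds). Time passes only in rows, so rows that do not move let the fingers close. It gives the time, the measured TCP pose, the force, the opening and the grip force at its end, in the units of the state.
- observe(): the state, without advancing time (a new reading comes with each control period).
- get_image(name): name is "scene" or "top" or "wrist"; returns a dict with "image" (420x560x3 uint8, red, green, blue), "fx", "fy", "cx", "cy" (pixels), "k1" (the pictures are not rectified: a ray, as slopes to the right and down, at radius r is drawn at 1 + k1 r^2 times it, then the intrinsics apply), "position" and "orientation" of the camera in the world. Camera axes: x right, y down, z forward; pixel columns grow to the right and rows downward; lengths in m; the calibration is good to about 2 mm. A picture is of the moment at which its call begins. There is no depth.
- sign_off(): hands the job in; it is judged then, once.
Trained networks look in the newest picture that a camera, given by its name, has taken for a name from the list of things; names that differ only in an ending like _2 or _b are one class to them, and where a whole thing is asked for, a point or a joint stands for the part that bears it (a point fixed in the world has none). Each returns a list of dicts, best first, with "score" (0 to 1); they miss things now and then, are a little off and sometimes report something else, mostly with a low value. They report only what shows in the picture. A call takes as long as a camera call.
- find_in(label, camera): "rect" ([centre column, centre row, width, height] as shares, 0 to 1, of the picture: columns of its width, rows of its height, round what is visible of it).
- trace(label, camera): "region" (420x560 bool, what is visible of it) and "rect" ([centre column, centre row, width, height] as shares, 0 to 1, of the picture: columns of its width, rows of its height, round what is visible of it).
- place_of(label, camera): "point" ([column, row] as shares, 0 to 1, of the picture: columns of its width, rows of its height: a listed point, or the origin of a listed thing).
The state is a dict: "clock": time; "joints": joint angles; "dq": joint speeds; "joint_efforts": joint torques, N m; "position": TCP position; "ee_rot": TCP orientation; "force": force on the tool from outside, world axes, zero at the start; "ft_torque": the same for the moment, N m; "width": opening from 0.0 (shut) to 1.0 (fully open); "gripper_force": force on a finger pad.
Only numpy, scipy, OpenCV 4.12 (cv2) and the standard library are available. Lean on these libraries where they do the work, as an engineer would, in place of code of your own. Each camera call takes 0.05 s, during which the arm holds its last target. There are 200 camera calls.

TASK

Take the guide roller from the V-block cradle and lay it in the empty pair of notches of the roller carrier, lowering it in rather than dropping it, and let go of it so that it rests level beside the handle like the roller already there. Then take the carrier by the middle of its handle, lift it about 10 cm clear of the desk without tipping it, both rollers lying in their notches, and finish while still holding it there, level and still. Leave the other things on the desk where they are.

Things in the scene. Friction and masses are not known exactly. Their poses are not given: they have to be found in the camera images.
- carrier: Loose roller carrier: plywood base 196 x 190 x 6 mm; at x = +-95 mm upright grey end plates 8 mm thick, 204 mm wide, 52 mm high, each with V notches (90 degrees, 28 mm wide, 14 mm deep) at y = +-70 mm. Handle bar along x at y = 0, its end towers 98 mm high. No side walls. 0.33 kg. Origin: centre of underside, z = 0 on the desk; x along handle and rollers. Any yaw.
- handle (a point): Middle of the carrier's black handle bar, 86 mm above its underside, over the loaded carrier's balance point. Bar 14 mm wide (carrier y), 18 mm high (77 to 95 mm above the underside), 182 mm long (carrier x), free space below it; seated rollers' near sides are 54 mm from the bar's middle line, their tops 63 mm high.
- free_seat (a point): Where the middle of the new roller's axis lies once it rests in the empty notches: at (0, -70, 46.5) mm in the carrier's frame, same axes as the carrier.
- roller_new: The roller to load, 0.2 kg, lying loose in the cradle: aluminium shell 32 mm diameter, 168 mm long, with a dark journal 12 mm diameter, 21 mm long at each end. Origin: its middle, on the axis; x along the axis; both ends alike. At the start its axis is 46.5 mm above the desk. Seated in the carrier it has 7 mm of endways play each way.
- roller_loaded: An identical roller already resting in the carrier's other notches, at (0, +70, 46.5) mm in the carrier's frame; not fastened. Origin and axes as for roller_new.
- cradle: Inspection cradle, fixed to the desk: wooden base 230 x 80 x 10 mm with two steel V-blocks 14 mm thick, 50 mm wide, 52 mm high (90-degree notches 14 mm deep) at x = +-96 mm; the roller's shell hangs free between them. Origin: centre of underside; x along the roller.
- stock_bin: Bystander: blue stock bin with small parts, 120 x 110 x 65 mm, origin at the centre of its underside.
- parts_tub: Bystander: clear tub with a white lid, 116 x 81 x 46 mm, origin at the centre of its underside.
- tape_roll: Bystander: cardboard-brown ring of packing tape standing on its flat side, 90 mm diameter, 48 mm high, origin at the centre of its underside.
- label_printer: Bystander: black label printer, fixed, 200 x 170 mm, 160 mm high, origin at the centre of its underside.

How it is judged:
On the way:
1. the new roller rests in the carrier's empty notches, level, let go, with the carrier standing on the desk (x of roller_new in the frame of free_seat between -0.01 and 0.01 m and y of roller_new in the frame of free_seat between -0.003 and 0.003 m and z of roller_new in the frame of free_seat between -0.003 and 0.003 m and angle between the x axis of roller_new and the x axis of carrier, either way round below 0.03 rad and contact force between the fingers and roller_new below 0.1 N and height (world z) of carrier below 0.006 m and angle between carrier's own z axis and vertical below 0.03 rad), for 0.2 s.
At the end, for the whole second after the job is handed in: Held by the gripper alone at the middle of the handle (TCP within 50 mm), underside 70-140 mm above the desk, within 5 degrees of level, still, touching no other thing; both rollers free of the fingers and lying in their notches (3 mm across and in height, 10 mm endways, 0.03 rad) (height (world z) of carrier between 0.07 and 0.14 m and angle between carrier's own z axis and vertical below 0.09 rad and linear speed of carrier below 0.02 m/s and angular speed of carrier below 0.1 rad/s and contact force between the fingers and carrier above 2 N and contact force between carrier and cradle below 0.1 N and contact force between carrier and label_printer below 0.1 N and contact force between carrier and stock_bin below 0.1 N and contact force between carrier and parts_tub below 0.1 N and contact force between carrier and tape_roll below 0.1 N and contact force between the fingers and roller_new below 0.1 N and contact force between the fingers and roller_loaded below 0.1 N and distance between the grasp point and handle below 0.05 m and x of roller_new in the frame of free_seat between -0.01 and 0.01 m and y of roller_new in the frame of free_seat between -0.003 and 0.003 m and z of roller_new in the frame of free_seat between -0.003 and 0.003 m and angle between the x axis of each of roller_new, roller_loaded and the x axis of carrier, either way round below 0.03 rad and x of roller_loaded in the frame of carrier between -0.01 and 0.01 m and y of roller_loaded in the frame of carrier between 0.067 and 0.073 m and z of roller_loaded in the frame of carrier between 0.0435 and 0.0495 m); the arm keeps its last pose, push and grip.
It fails at once if the new roller is dropped (falls free at more than 0.4 m/s) (contact force between the fingers and roller_new below 0.05 N and linear speed of roller_new above 0.4 m/s and contact force between roller_new and carrier below 0.05 N and contact force between roller_new and cradle below 0.05 N).
It fails at once if the carrier is tipped by more than 15 degrees (angle between carrier's own z axis and vertical above 0.26 rad).
It fails at once if another thing on the desk is moved by more than 20 mm (distance of any of stock_bin, parts_tub, tape_roll from where it was at the start of the episode above 0.02 m).
It also fails if it takes over 56 s, if anything falls off the work surface, if the arm or the gripper's body presses on something with over 40 N, if the wrist force passes 120 N, or if a joint passes its speed limit or range.

## Working session

There is one attempt and no reset: what is moved stays moved. The work goes in short steps, Python scripts to look and compute and a shell command to move; the robot and the scene stay as the last step left them, time stands still between calls to the robot, and variables do not carry over. Pictures are saved under pics/ and viewed, at most 10 in all, crops included, and the job is handed in when it is done.

```bash
mkdir -p pics; cat > h.py <<'E'
import numpy as np, cv2
from scipy.spatial.transform import Rotation as R
from cell import observe, get_image, sign_off, find_in, trace, place_of
def rot(o):
    o=np.array(o,float)
    if o.shape==(3,3): return o
    return R.from_rotvec(o).as_matrix() if o.size==3 else R.from_quat(o).as_matrix()
def ray(im,u,v):
    x=np.array([(u-im['cx'])/im['fx'],(v-im['cy'])/im['fy']]); p=x.copy()
    for _ in range(20): p=x/(1+im['k1']*(p@p))
    return rot(im['orientation'])@np.array([p[0],p[1],1.])
def at_z(im,u,v,z):
    d=ray(im,u,v); c=np.array(im['position']); return c+d*(z-c[2])/d[2]
def proj(im,P):
    q=rot(im['orientation']).T@(np.array(P)-np.array(im['position'])); p=q[:2]/q[2]; p=p*(1+im['k1']*(p@p))
    return np.array([p[0]*im['fx']+im['cx'],p[1]*im['fy']+im['cy']])
def save(im,n): cv2.imwrite('pics/'+n,im['image'][:,:,::-1])
E
python3 - <<'E'
from h import *
s=observe(); print(s)
for c in ['scene','top']:
    im=get_image(c); save(im,c+'0.png'); print(c,{k:v for k,v in im.items() if k!='image'})
    for l,z in [('carrier',0),('handle',.086),('free_seat',.0465),('roller_new',.0465),('roller_loaded',.0465),('cradle',0),('stock_bin',0),('parts_tub',0),('tape_roll',0),('label_printer',0)]:
        for r in place_of(l,c)[:2]:
            u,v=r['point'][0]*560,r['point'][1]*420
            print(l,round(r['score'],2),round(u),round(v),at_z(im,u,v,z).round(4))
E
```

```text
{'clock': 0.0, 'joints': array([ 1.05541271,  0.43517964,  0.02500123,  1.57410754, -0.01158181,
        1.13398699, -0.0751041 ]), 'dq': array([-0.00077504, -0.00077121,  0.00011232,  0.00058237, -0.00019761,
       -0.0006982 , -0.00235136]), 'joint_efforts': array([-7.51437674e-04, -6.67859530e+01,  9.84555781e-01, -3.14464903e+01,
       -6.07625535e-02,  4.26218624e-02,  1.66796272e-04]), 'position': array([ 0.25046148, -0.5720938 ,  0.24476817]), 'ee_rot': array([-3.07351714e+00, -6.43364694e-01,  7.48540457e-04]), 'force': array([ 0.75805982,  0.65275247, -0.32589253]), 'ft_torque': array([ 0.01900311, -0.00089712, -0.02403989]), 'gripper_force': 0.0, 'width': 0.9972328629915834}
scene {'fx': 434.21149904011855, 'fy': 434.21149904011855, 'cx': 277.30516386393197, 'cy': 222.2627625109747, 'k1': 0.01594923340685787, 'position': array([1.55090451, 0.54749162, 0.80708781]), 'orientation': array([-1.20739953, -2.09695973,  1.15591689])}
top {'fx': 510.8079185548891, 'fy': 510.8079185548891, 'cx': 278.2988054521572, 'cy': 207.2618053410346, 'k1': -0.12562267926605683, 'position': array([ 0.3923852 , -0.01729438,  1.4606147 ]), 'orientation': array([-2.13781742,  2.16262783, -0.1418582 ])}
carrier 0.82 213 240 [0.4981 0.1753 0.    ]
handle 0.81 208 232 [0.5134 0.1762 0.086 ]
free_seat 0.66 188 226 [0.534  0.2398 0.0465]
free_seat 0.49 207 234 [0.5116 0.186  0.0465]
roller_new 0.61 335 222 [ 0.5414 -0.1716  0.0465]
roller_loaded 0.74 232 244 [0.4817 0.1149 0.0465]
cradle 0.64 332 227 [ 0.5325 -0.1686  0.    ]
cradle 0.64 209 233 [0.5195 0.1857 0.    ]
stock_bin 0.67 310 150 [ 0.7586 -0.1095  0.    ]
stock_bin 0.51 234 244 [0.4867 0.1128 0.    ]
parts_tub 0.62 226 149 [0.7657 0.1369 0.    ]
tape_roll 0.77 107 267 [0.4229 0.4819 0.    ]
label_printer 0.97 463 243 [ 0.479  -0.5503  0.    ]
label_printer 0.59 336 224 [ 0.5393 -0.1798  0.    ]
```

View pics/top0.png

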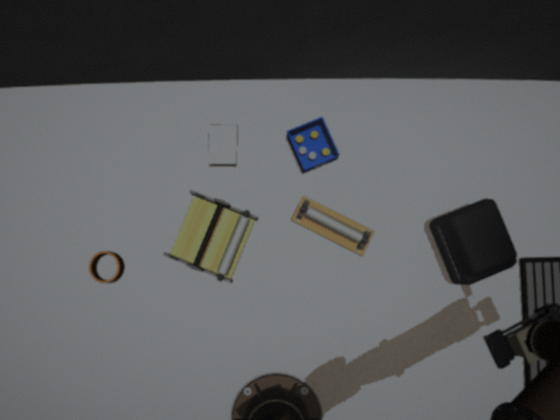

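View pics/scene0.png

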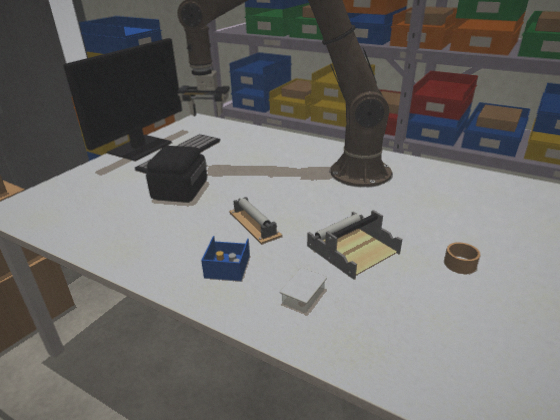

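The top view shows the carrier at about (212,237) with its loaded roller on the right (238,245) and free notches on the left, and the cradle with the roller at (333,226). The stock bin is at (312,145), the tub at (223,145), the tape at (107,267) and the printer at (472,242). The scene view agrees: carrier at (353,242), cradle at (255,217). Next I measure the axes.

```bash
python3 - <<'E'
from h import *
for c in ['top','scene']:
    im=get_image(c)
    for l,z in [('roller_new',.0465),('roller_loaded',.0465),('carrier',.03),('cradle',.01),('handle',.086),('free_seat',.0465)]:
        for r in trace(l,c)[:2]:
            m=r['region']; vs,us=np.nonzero(m)
            P=np.array([at_z(im,u,v,z)[:2] for u,v in zip(us,vs)])
            w,V=np.linalg.eigh(np.cov(P.T)); 
            (cx,cy),(a,b),ang=cv2.minAreaRect((P*1000).astype(np.float32))
            print(c,l,round(r['score'],2),len(us),'mean',P.mean(0).round(4),'axis deg',np.degrees(np.arctan2(V[1,1],V[0,1])).round(1),'rect',round(cx),round(cy),round(a),round(b),round(ang,1))
        for r in place_of(l,c)[:2]:
            u,v=r['point'][0]*560,r['point'][1]*420
            print('   ',c,l,round(r['score'],2),round(u),round(v),at_z(im,u,v,{'carrier':0,'cradle':0}.get(l,z))[:2].round(4))
s=observe(); T=rot(s['ee_rot']); print(T.round(3))
E
```

```text
top roller_new 0.77 746 mean [ 0.5322 -0.1737] axis deg 62.4 rect 535 -169 205 34 62.5
top roller_new 0.22 1577 mean [ 0.5291 -0.1607] axis deg 61.4 rect 531 -163 224 82 62.5
    top roller_new 0.76 337 223 [ 0.5379 -0.1772]
top roller_loaded 0.64 788 mean [0.4774 0.1137] axis deg 156.9 rect 481 113 36 206 67.4
    top roller_loaded 0.82 233 245 [0.4803 0.1129]
    top roller_loaded 0.28 334 222 [ 0.5403 -0.1699]
top carrier 0.68 4035 mean [0.5108 0.1853] axis deg 158.9 rect 509 177 208 210 67.7
top carrier 0.15 5671 mean [ 0.4691 -0.5737] axis deg -161.2 rect 462 -578 253 216 21.4
    top carrier 0.95 213 239 [0.4995 0.1732]
    top carrier 0.48 330 227 [ 0.532  -0.1628]
top cradle 0.72 1440 mean [ 0.5324 -0.1656] axis deg 62.5 rect 534 -168 228 82 62.5
top cradle 0.44 5625 mean [ 0.4699 -0.5807] axis deg -163.2 rect 461 -586 256 217 20.5
    top cradle 0.86 333 227 [ 0.5328 -0.1698]
top handle 0.97 3923 mean [0.5063 0.1773] axis deg 156.0 rect 504 170 195 199 67.4
top free_seat 0.88 3946 mean [0.5116 0.1835] axis deg 158.3 rect 508 178 208 208 65.9
    top free_seat 0.7 188 225 [0.5363 0.2384]
    top free_seat 0.26 464 241 [ 0.4816 -0.5347]
[[ 0.916  0.401  0.   ]
 [ 0.401 -0.916 -0.   ]
 [ 0.     0.    -1.   ]]
```

```bash
python3 -m handwheel '[[0.96,-0.58,0,0,0,0],[0.96,-0.58,0,0,0,0],[0.96,-0.58,0,0,0,0],[0.96,-0.58,0,0,0,0],[0.96,-0.58,0,0,0,0],[0.96,-0.58,0,0,0,0],[0.96,-0.58,0,0,0,0],[0.96,-0.58,0,0,0,0]]' 1
python3 -m handwheel '[[0.96,-0.58,0,0,0,0],[0.96,-0.58,0,0,0,0],[0.96,-0.58,0,0,0,0],[0.96,-0.58,0,0,0,0],[0.96,-0.58,0,0,0,0],[0.96,-0.58,0,0,0,0],[0.96,-0.58,0,0,0,0],[0.96,-0.58,0,0,0,0]]'
python3 -m handwheel '[[0.96,-0.58,0,0,0,0],[0.96,-0.58,0,0,0,0],[0.96,-0.58,0,0,0,0],[0.96,-0.58,0,0,0,0],[0,0,0,0,0,-0.97],[0,0,0,0,0,-0.97],[0,0,0,0,0,-0.97]]'
python3 -m handwheel '[[0,0,0,0,0,-0.97],[0,0,0,0,0,-0.97],[0,0,0,0,0,-0.97],[0,0,0,0,0,-0.97],[0,0,0,0,0,-0.97],[0,0,0,0,0,-0.97],[0,0,0,0,0,-0.97],[0,0,0,0,0,0]]'
python3 - <<'E'
from h import *
s=observe(); T=rot(s['ee_rot']); print(s['clock'],s['position'],T.round(3),s['joints'].round(2))
im=get_image('wrist'); save(im,'w1.png'); print({k:v for k,v in im.items() if k!='image'})
for l,z in [('roller_new',.0465),('cradle',.01)]:
    for r in trace(l,'wrist')[:2]:
        vs,us=np.nonzero(r['region'])
        P=np.array([at_z(im,u,v,z)[:2] for u,v in zip(us[::5],vs[::5])])
        (cx,cy),(a,b),ang=cv2.minAreaRect((P*1000).astype(np.float32))
        print(l,round(r['score'],2),len(us),us.min(),us.max(),vs.min(),vs.max(),'rect',cx,cy,a,b,ang)
    for r in place_of(l,'wrist')[:2]:
        u,v=r['point'][0]*560,r['point'][1]*420
        print('   ',l,round(r['score'],2),round(u),round(v),at_z(im,u,v,z if z>.02 else 0)[:2].round(4))
E
```

```text
clock: 3.07
position: [0.3548, -0.425, 0.2457]
ee_rot: [3.075, 0.644, 0.0]
force: [-0.1, -0.3, 0.4]
width: 1.001
gripper_force: 0.0
clock: 3.73
position: [0.4582, -0.2784, 0.2457]
ee_rot: [3.075, 0.643, 0.0]
force: [-0.4, 0.4, 0.2]
width: 1.003
gripper_force: 0.0
clock: 4.32
position: [0.5097, -0.2054, 0.2455]
ee_rot: [2.992, 0.959, 0.0]
force: [-0.8, -0.3, -0.1]
width: 0.998
gripper_force: 0.0
clock: 4.98
position: [0.5093, -0.2061, 0.2455]
ee_rot: [2.684, 1.633, -0.0]
force: [0.1, 0.1, 0.3]
width: 0.998
gripper_force: 0.0
4.9833 [ 0.50934943 -0.20607338  0.24554024] [[ 0.46   0.888 -0.   ]
 [ 0.888 -0.46  -0.   ]
 [-0.    -0.    -1.   ]] [ 0.5   0.33 -0.28  1.74  0.1   1.08 -0.29]
{'fx': 326.9926148656514, 'fy': 326.9926148656514, 'cx': 281.7098371539464, 'cy': 218.58469320202715, 'k1': -0.05632981323296267, 'position': array([ 0.5451682 , -0.13561312,  0.38567511]), 'orientation': array([ 2.76991514, -0.67550137, -0.09963184])}
roller_new 0.81 5603 273 305 38 249 rect 537.12548828125 -168.16961669921875 213.49620056152344 31.817798614501953 62.59489822387695
    roller_new 0.89 290 148 [ 0.5396 -0.1643]
    roller_new 0.49 455 3 [ 0.7392 -0.1152]
cradle 0.72 9060 252 327 37 247 rect 536.6424560546875 -169.74961853027344 235.27630615234375 81.30496215820312 62.13337326049805
```

View pics/w1.png

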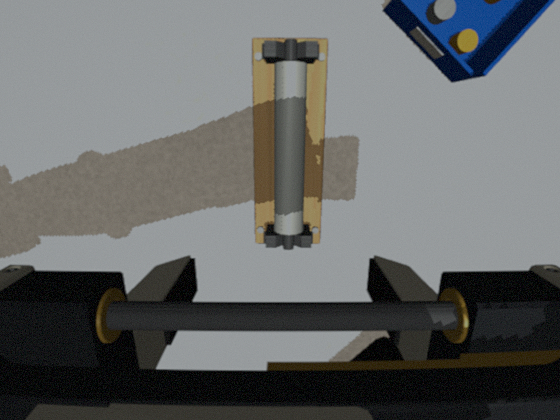

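The roller shows vertically at columns 275–305, rows 40–248, between the V-blocks. The tool's x axis is parallel to it and the two cameras agree within 2 mm, at (0.5365, -0.169). Moving over it and down, with the TCP 11 mm above the axis so that the gripper body clears the handle later.

```bash
python3 -m handwheel '[[0.76,0.12,0,0,0,0],[0.76,0.12,0,0,0,0],[0.76,0.12,0,0,0,0],[0,0,1,0,0,0],[0,0,1,0,0,0],[0,0,1,0,0,0],[0,0,1,0,0,0],[0,0,1,0,0,0]]'
python3 -m handwheel '[[0,0,1,0,0,0],[0,0,1,0,0,0],[0,0,0.8,0,0,0],[0,0,0.4,0,0,0],[0,0,0.2,0,0,0],[0,0,0,0,0,0],[0,0,0,0,0,0]]'
python3 - <<'E'
from h import *
im=get_image('wrist'); save(im,'w2.png'); s=observe(); T=rot(s['ee_rot']); p=s['position']
for r in trace('roller_new','wrist')[:1]:
    vs,us=np.nonzero(r['region'])
    P=np.array([(at_z(im,u,v,.0465)-p)@T for u,v in zip(us[::5],vs[::5])])
    print(round(r['score'],2),P.min(0),P.max(0))
E
```

```text
clock: 5.9
position: [0.5369, -0.1688, 0.1447]
ee_rot: [2.687, 1.627, 0.0]
force: [-0.5, -0.0, 0.0]
width: 1.003
gripper_force: 0.0
clock: 6.48
position: [0.5374, -0.1689, 0.0782]
ee_rot: [2.686, 1.628, 0.001]
force: [0.1, -0.1, 0.3]
width: 1.001
gripper_force: 0.0
0.74 [-0.07560202 -0.01805587  0.03195589] [0.10674402 0.01559804 0.03205297]
```

View pics/w2.png

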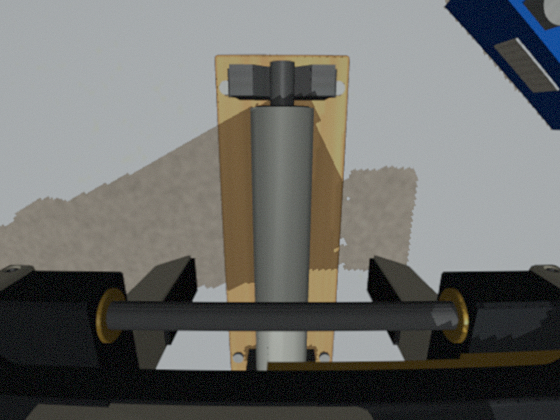

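The roller lies centred between the fingers (columns 252–312) with its far end at row 62. Its offset is about 2 mm endways and 1 mm across, so I go down and close.

```bash
python3 -m handwheel '[[0,0,0.6,0,0,0],[0,-0.05,0.44,0,0,0],[0,0,0,0,0,0],[0,0,0,0,0,0]]'
python3 -m handwheel '[[0,0,0,0,0,0],[0,0,0,0,0,0],[0,0,0,0,0,0],[0,0,0,0,0,0],[0,0,0,0,0,0],[0,0,0,0,0,0],[0,0,0,0,0,0],[0,0,0,0,0,0]]' 0 25
python3 -m handwheel '[[0,0,-0.2,0,0,0],[0,0,-0.4,0,0,0],[0,0,-0.6,0,0,0],[0,0,-0.8,0,0,0],[0,0,-1,0,0,0],[0,0,-1,0,0,0],[0,0,-1,0,0,0],[0,0,-1,0,0,0]]'
python3 -m handwheel '[[0,0,-0.8,0,0,0],[0,0,-0.4,0,0,0],[0,0,0,0,0,0],[0,0,0,0,0,0]]'
```

```text
clock: 6.92
position: [0.5352, -0.1683, 0.0559]
ee_rot: [-2.685, -1.628, 0.002]
force: [0.8, 0.6, -0.3]
width: 1.0
gripper_force: 0.0
clock: 7.58
position: [0.536, -0.1685, 0.0568]
ee_rot: [2.686, 1.628, 0.0]
force: [0.3, -0.6, 0.5]
width: 0.471
gripper_force: 0.0
clock: 8.25
position: [0.5355, -0.1682, 0.1787]
ee_rot: [-2.686, -1.629, 0.0]
force: [-0.4, -0.8, -1.0]
width: 0.339
gripper_force: 25.0
clock: 8.58
position: [0.5358, -0.1684, 0.2009]
ee_rot: [2.686, 1.628, 0.0]
force: [0.1, 0.5, -2.5]
width: 0.342
gripper_force: 25.0
```

The fingers were still closing as the lift began, so the grip may sit low on the pads. I check before carrying on.

```bash
python3 - <<'E'
from h import *
im=get_image('wrist'); s=observe(); T=rot(s['ee_rot']); p=s['position']; print(p,s['width'],s['force'])
def inter(u,v,zt):
    c=(np.array(im['position'])-p)@T; d=ray(im,u,v)@T
    return c+d*(zt-c[2])/d[2]
for r in trace('roller_new','wrist')[:1]:
    m=r['region']; vs,us=np.nonzero(m); print(r['score'],us.min(),us.max(),vs.min(),vs.max())
for zt in (0,.005,.010,.015,.02):
    print(zt,proj(im,p+T@np.array([.105,0,zt])).round(1),proj(im,p+T@np.array([.084,.016,zt])).round(1),proj(im,p+T@np.array([.084,-.016,zt])).round(1))
save(im,'w3.png')
cv2.imwrite('pics/w3.png',cv2.resize(im['image'][0:420,140:420,::-1],None,fx=1.4,fy=1.4))
im=get_image('scene'); u,v=proj(im,p).astype(int); print(u,v)
cv2.imwrite('pics/s3.png',cv2.resize(im['image'][max(v-70,0):v+70,u-90:u+90,::-1],None,fx=4,fy=4,interpolation=cv2.INTER_CUBIC))
E
```

```text
[ 0.53536334 -0.16831761  0.20009994] 0.3394004428675149 [ 0.41053163  0.15720256 -1.38956251]
0.68 247 317 53 361
0 [281.9  51.6] [320.8 106.9] [242.9 106.9]
0.005 [281.9  54. ] [319.5 107.3] [244.3 107.4]
0.01 [281.8  56.2] [318.2 107.7] [245.5 107.7]
0.015 [281.8  58.3] [317.  108.1] [246.6 108.1]
0.02 [281.8  60.3] [315.8 108.4] [247.7 108.5]
251 170
```

View pics/w3.png

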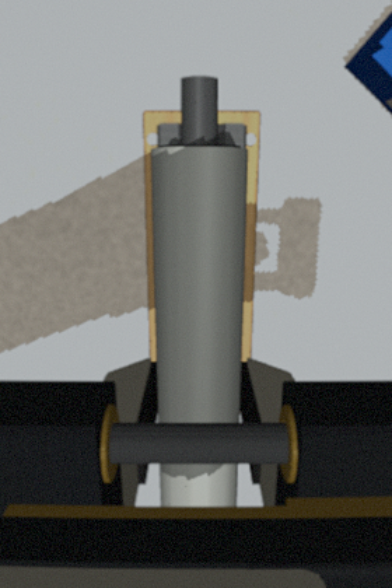

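View pics/s3.png

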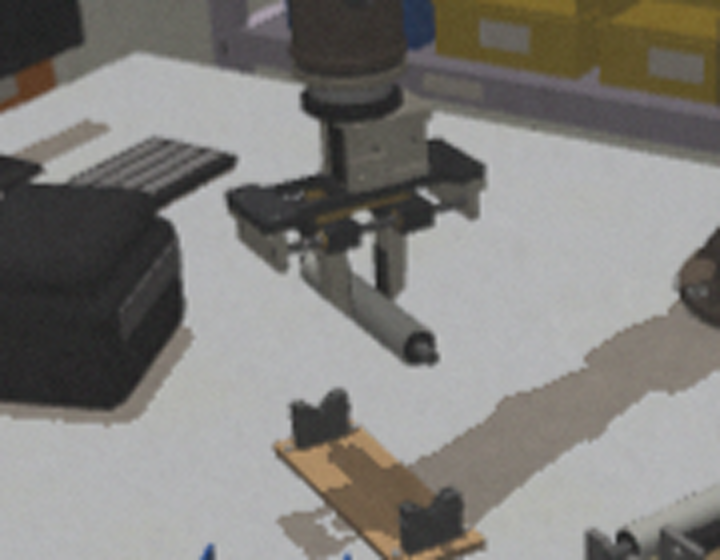

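The roller is held level and gripped mid-shell: in the wrist crop its far journal tip is at (200,77), and the scene crop shows it horizontal, tip at (428,350). I carry it over the free seat, turning tool x to 157.4°.

```bash
python3 -m handwheel '[[0.4,-0.2,0,0,0,0],[0.9,-0.47,0,0,0,0],[0.9,-0.47,0,0,0,0],[0.9,-0.47,0,0,0,0],[0.9,-0.47,0,0,0,0],[0.9,-0.47,0,0,0,0],[0.9,-0.47,0,0,0,0],[0.9,-0.47,0,0,0,0]]'
python3 -m handwheel '[[0.9,-0.47,0,0,0,0],[0.9,-0.47,0,0,0,0],[0.9,-0.47,0,0,0,0],[0.9,-0.47,0,0,0,0],[0.9,-0.47,0,0,0,0],[0.9,-0.47,0,0,0,0],[0.9,-0.47,0,0,0,0],[0.9,-0.47,0,0,0,0]]'
python3 -m handwheel '[[0.9,-0.47,0,0,0,0],[0.9,-0.47,0,0,0,0],[0.9,-0.47,0,0,0,0],[0.9,-0.47,0,0,0,0],[0.6,-0.3,0,0,0,-0.4],[0,0,0,0,0,-0.98],[0,0,0,0,0,-0.98],[0,0,0,0,0,-0.98]]'
python3 -m handwheel '[[0,0,0,0,0,-0.98],[0,0,0,0,0,-0.98],[0,0,0,0,0,-0.98],[0,0,0,0,0,-0.98],[0,0,0,0,0,-0.98],[0,0,0,0,0,-0.98],[0,0,0,0,0,-0.98],[0,0,0,0,0,-0.98]]'
python3 -m handwheel '[[0,0,0,0,0,-0.98],[0,0,0,0,0,-0.98],[0,0,0,0,0,-0.98],[0,0,0,0,0,-0.98],[0,0,0,0,0,-0.98],[0,0,0,0,0,-0.98],[0,0,0,0,0,-0.98],[0,0,0,0,0,-0.98]]'
python3 -m handwheel '[[0,0,0,0,0,-0.98],[0,0,0,0,0,-0.98],[0,0,0,0,0,-0.98],[0,0,0,0,0,-0.98],[0,0,0,0,0,-0.6],[0,0,0,0,0,0],[0,0,0,0,0,0]]'
python3 - <<'E'
from h import *
s=observe(); T=rot(s['ee_rot']); print(s['clock'],s['position'],np.degrees(np.arctan2(T[1,0],T[0,0])),s['joints'].round(2))
im=get_image('wrist'); save(im,'w4.png')
for l,z in [('carrier',0),('handle',.086),('free_seat',.0465),('roller_loaded',.0465)]:
    for r in place_of(l,'wrist')[:2]:
        u,v=r['point'][0]*560,r['point'][1]*420
        print('   ',l,round(r['score'],2),round(u),round(v),at_z(im,u,v,z)[:2].round(4))
for r in trace('roller_loaded','wrist')[:2]:
    vs,us=np.nonzero(r['region']); P=np.array([at_z(im,u,v,.0465)[:2] for u,v in zip(us[::5],vs[::5])])
    print(r['score'],us.min(),us.max(),vs.min(),vs.max(),cv2.minAreaRect((P*1000).astype(np.float32)))
E
```

```text
clock: 9.4
position: [0.5355, -0.0155, 0.2]
ee_rot: [-2.685, -1.629, 0.002]
force: [1.0, -0.3, -1.1]
width: 0.335
gripper_force: 25.0
clock: 10.07
position: [0.5352, 0.1468, 0.2]
ee_rot: [-2.686, -1.629, 0.002]
force: [0.4, 0.1, -1.7]
width: 0.339
gripper_force: 25.0
clock: 10.73
position: [0.5357, 0.2403, 0.2001]
ee_rot: [-2.473, -1.937, 0.002]
force: [0.0, -0.6, -1.0]
width: 0.337
gripper_force: 25.0
clock: 11.4
position: [0.5358, 0.2398, 0.2002]
ee_rot: [-1.859, -2.532, 0.001]
force: [0.5, 0.3, -1.2]
width: 0.338
gripper_force: 25.0
clock: 12.07
position: [0.5359, 0.2397, 0.2002]
ee_rot: [-1.105, -2.94, 0.001]
force: [-0.3, -0.3, -1.6]
width: 0.338
gripper_force: 25.0
clock: 12.65
position: [0.536, 0.2397, 0.2003]
ee_rot: [-0.638, -3.075, 0.001]
force: [-0.3, 0.3, -1.5]
width: 0.337
gripper_force: 25.0
12.65 [0.53599041 0.23968294 0.20026125] 156.56790351375744 [ 0.02  0.54 -0.79  1.68  0.42  1.1   0.28]
    carrier 0.93 215 199 [0.51   0.1726]
    handle 0.76 199 222 [0.5096 0.1769]
    roller_loaded 0.95 136 208 [0.4813 0.1134]
0.7 104 161 91 271 ((462.8024597167969, 120.20220184326172), (36.24522399902344, 169.73130798339844), 67.92813873291016)
0.22 81 321 88 271 ((490.3161315917969, 190.09576416015625), (207.49942016601562, 170.38694763183594), 72.37207794189453)
```

View pics/w4.png

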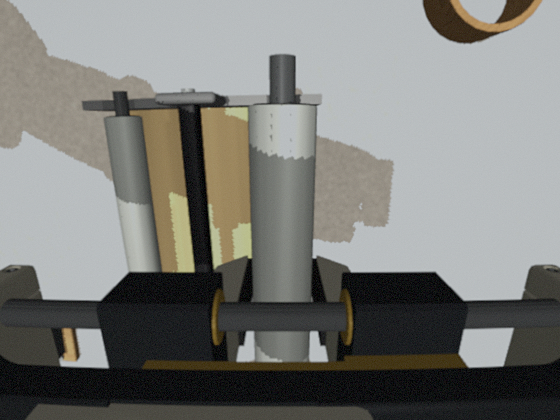

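The view shows the carrier under the held roller: +x end plate along row ~100 (columns 83–322), bar at column ~190, loaded roller at column ~130. I fit the carrier pose to the plate's corners and the networks' points, and overlay it.

```bash
cat >> h.py <<'E'
def model(q,P):
    c,s=np.cos(q[2]),np.sin(q[2]); P=np.atleast_2d(P)
    return np.c_[q[0]+c*P[:,0]-s*P[:,1],q[1]+s*P[:,0]+c*P[:,1],P[:,2]]
E
python3 - <<'E'
from h import *
from scipy.optimize import least_squares
im=get_image('wrist'); s=observe(); p=s['position'];T=rot(s['ee_rot'])
g=im['image'].astype(int).sum(2)
for u in (95,310): print(u,[int(x) for x in g[88:112,u]])
for v in (98,100,102): print(v,'L',[int(x) for x in g[v,76:92]],'R',[int(x) for x in g[v,312:328]])
q0=[.508,.178,np.radians(157.4)]
M=np.array([[.099,-.102,.052],[.099,.102,.052],[.091,-.102,.052],[.091,.102,.052]])
obs=np.array([[321,94.],[83,101]])
f=lambda q:np.r_[(np.array([proj(im,P) for P in model(q,M[:2])])-obs).ravel()]
r=least_squares(f,q0); q=r.x; print(q[:2],np.degrees(q[2]),r.fun)
print('seat',model(q,[0,-.07,.0465]),'handle',model(q,[0,0,.086]),'seat0',model(q0,[0,-.07,.0465]))
# roller in tool: far tip
for d in (.011,.014,.017): print(d,proj(im,p+T@np.array([.105,0,d-.006])))
img=im['image'][:,:,::-1].copy()
big=cv2.resize(img[60:220,60:340],None,fx=2.8,fy=2.8,interpolation=cv2.INTER_CUBIC)
for qq,col in ((q0,(0,0,255)),(q,(0,255,0))):
    for L in ([[.099,-.102,.052],[.099,.102,.052]],[[.091,-.102,.052],[.091,.102,.052]],[[.091,.007,.095],[0,.007,.095]],[[.091,-.007,.095],[0,-.007,.095]],[[.084,.07,.0625],[0,.07,.0625]]):
        a,b=[((proj(im,P)-[60,60])*2.8).astype(int) for P in model(qq,L)]
        cv2.line(big,tuple(map(int,a)),tuple(map(int,b)),col,1)
cv2.imwrite('pics/o4.png',big)
E
```

```text
95 [427, 426, 428, 435, 433, 444, 433, 434, 431, 429, 431, 370, 290, 247, 242, 245, 247, 253, 243, 232, 210, 198, 289, 446]
310 [564, 564, 568, 566, 564, 526, 488, 465, 465, 462, 462, 465, 464, 475, 463, 382, 223, 322, 427, 443, 431, 430, 427, 436]
98 L [436, 432, 433, 429, 433, 429, 428, 434, 433, 436, 439, 437, 433, 431, 439, 434] R [464, 458, 468, 459, 460, 465, 459, 463, 469, 504, 559, 571, 568, 565, 566, 568]
100 L [445, 446, 443, 428, 421, 375, 329, 332, 334, 334, 320, 318, 326, 315, 309, 316] R [463, 463, 463, 463, 461, 457, 468, 459, 461, 503, 564, 565, 563, 566, 569, 565]
102 L [448, 430, 431, 444, 427, 376, 281, 238, 234, 229, 233, 236, 236, 233, 234, 224] R [466, 456, 461, 465, 466, 453, 447, 430, 456, 508, 561, 570, 570, 570, 562, 566]
[0.51026528 0.17782475] 157.57685552932048 [ 0.71377207  0.00872581 -0.76249264  0.12020941]
seat [[0.53696635 0.24253219 0.0465    ]] handle [[0.51026528 0.17782475 0.086     ]] seat0 [[0.53490067 0.24262472 0.0465    ]]
0.011 [282.32014442  55.44456419]
0.014 [282.30655732  56.77436876]
0.017 [282.29353115  58.04948681]
```

View pics/o4.png

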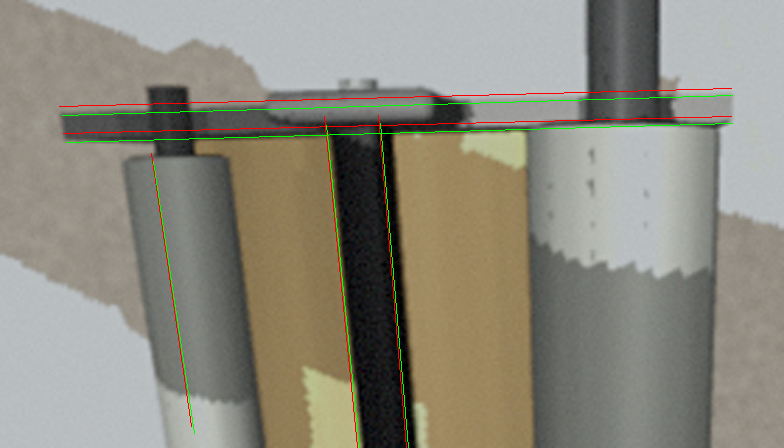

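The green fit lies on the plate edges and the bar within about 1 mm, giving the seat at (0.537, 0.243) and yaw 157.6°, which agrees with the top camera. I correct the offset, then lower to just above the notches.

```bash
python3 -m handwheel '[[-0.06,0.17,0,0,0,-0.25],[0,0,0.6,0,0,0],[0,0,1,0,0,0],[0,0,1,0,0,0],[0,0,1,0,0,0],[0,0,1,0,0,0],[0,0,0.8,0,0,0],[0,0,0.4,0,0,0]]'
python3 -m handwheel '[[0,0,0.2,0,0,0],[0,0,0,0,0,0],[0,0,0,0,0,0]]'
python3 - <<'E'
from h import *
im=get_image('wrist'); s=observe(); T=rot(s['ee_rot']); p=s['position']; print(p,np.degrees(np.arctan2(T[1,0],T[0,0])),s['force'])
q=[.5105,.1783,np.radians(157.6)]
big=cv2.resize(im['image'][40:420,40:400,::-1],None,fx=1.5,fy=1.5,interpolation=cv2.INTER_CUBIC)
for L in ([[.099,-.102,.052],[.099,-.084,.052],[.099,-.07,.038],[.099,-.056,.052],[.099,.0,.052]],[[.091,-.102,.052],[.091,-.084,.052],[.091,-.07,.038],[.091,-.056,.052],[.091,.0,.052]],[[.091,-.007,.095],[0,-.007,.095]]):
    pts=np.array([(proj(im,P)-[40,40])*1.5 for P in model(q,L)]).astype(np.int32)
    cv2.polylines(big,[pts],False,(0,255,0),1)
cv2.imwrite('pics/o5.png',big)
E
```

```text
clock: 13.67
position: [0.5375, 0.2417, 0.0817]
ee_rot: [-0.609, -3.079, 0.003]
force: [0.4, -0.4, -2.0]
width: 0.338
gripper_force: 25.0
clock: 13.92
position: [0.539, 0.2428, 0.0812]
ee_rot: [0.61, 3.081, 0.001]
force: [0.1, 0.2, -1.1]
width: 0.34
gripper_force: 25.0
[0.53917934 0.24288964 0.08155019] 157.60928962938246 [-0.61449103  0.19320856 -1.33355335]
```

View pics/o5.png

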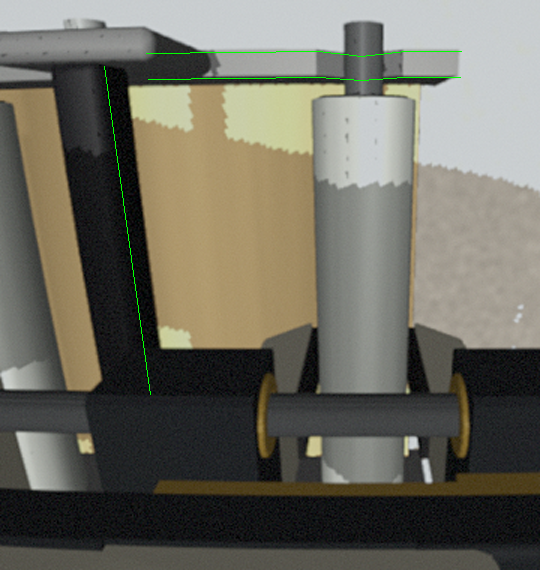

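The journal (column 364) lines up with the drawn notch (column 362), and the shell end has its gap to the plate. Lowering slowly while watching the force.

```bash
python3 -m handwheel '[[0.05,0,0.2,0,0,0],[0.03,0,0.2,0,0,0],[0,0,0.15,0,0,0],[0,0,0.1,0,0,0],[0,0,0.05,0,0,0],[0,0,0,0,0,0],[0,0,0,0,0,0]]'
python3 -m handwheel '[[0,0,0.05,0,0,0],[0,0,0.05,0,0,0],[0,0,0,0,0,0],[0,0,0,0,0,0]]'
python3 -m handwheel '[[0,0,0.05,0,0,0],[0,0,0.05,0,0,0],[0,0,0,0,0,0],[0,0,0,0,0,0]]'
```

```text
clock: 14.55
position: [0.5372, 0.243, 0.0667]
ee_rot: [-0.61, -3.082, 0.0]
force: [-0.5, 0.1, -1.3]
width: 0.34
gripper_force: 25.0
clock: 14.88
position: [0.5374, 0.2431, 0.0655]
ee_rot: [0.61, 3.081, 0.0]
force: [-2.4, -1.6, 7.7]
width: 0.339
gripper_force: 25.0
clock: 15.22
position: [0.5375, 0.2432, 0.065]
ee_rot: [0.61, 3.08, -0.0]
force: [-6.8, -5.9, 24.5]
width: 0.341
gripper_force: 25.0
```

```bash
python3 -m handwheel '[[-0.02,-0.05,-0.05,0,0,0],[0,0,0,0,0,0],[0,0,0,0,0,0]]'; python3 - <<'E'
from h import *
s=observe(); T=rot(s['ee_rot']); print(T.T@s['force'],T.T@s['ft_torque'],s['position'])
E
python3 -m handwheel '[[0,0,0.05,0,0,0],[0,0,0,0,0,0],[0,0,0,0,0,0]]'; python3 - <<'E'
from h import *
s=observe(); T=rot(s['ee_rot']); print(T.T@s['force'],T.T@s['ft_torque'],s['position'])
im=get_image('wrist')
r=trace('roller_new','wrist')[0]; vs,us=np.nonzero(r['region']); print(r['score'],us.min(),us.max(),vs.min(),vs.max())
q=[.5105,.1783,np.radians(157.6)]
print([proj(im,P).round(1) for P in model(q,[[.105,-.07,.0525],[.084,-.07,.0465],[.084,-.054,.0465],[.084,-.086,.0465],[.091,-.07,.052]])])
cv2.imwrite('pics/o6.png',cv2.resize(im['image'][20:180,160:360,::-1],None,fx=3.7,fy=3.7,interpolation=cv2.INTER_CUBIC))
E
```

```text
clock: 15.47
position: [0.5376, 0.2421, 0.0645]
ee_rot: [0.61, 3.081, 0.001]
force: [-2.2, -2.2, 9.1]
width: 0.339
gripper_force: 25.0
[ 1.20931072 -2.85079353 -9.15189523] [0.44237488 0.20618223 0.02270471] [0.53755002 0.24213389 0.06454576]
clock: 15.72
position: [0.5376, 0.2422, 0.0643]
ee_rot: [0.61, 3.08, 0.0]
force: [-3.8, -4.0, 19.3]
width: 0.34
gripper_force: 25.0
[  2.00502224  -5.13228963 -19.2659679 ] [ 1.16523851  0.55092419 -0.01495979] [0.53761152 0.24220209 0.06434792]
0.97 247 316 54 361
[array([283.7,  56.4]), array([283.6, 108. ]), array([248.8, 108.1]), array([318.3, 108. ]), array([283.7,  91. ])]
```

View pics/o6.png

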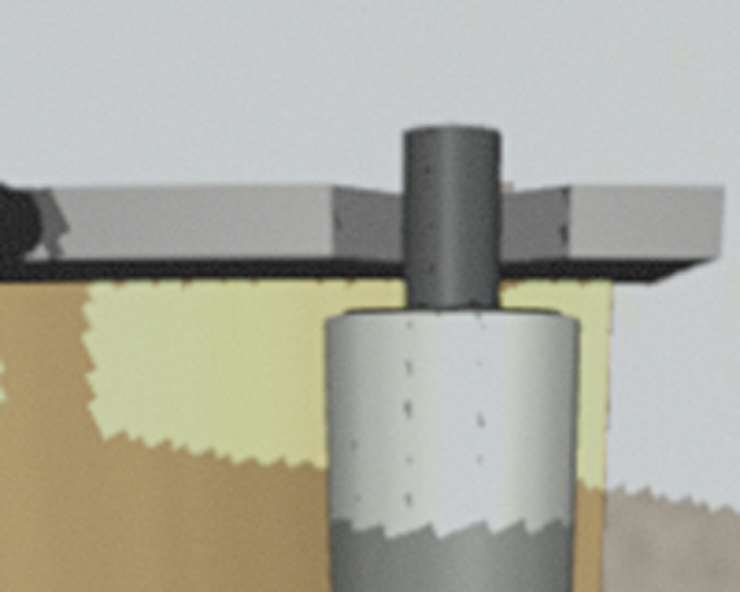

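The journal (centre 452 in the crop) sits centred in the V notch (333–570), and the moments are balanced between the ends. I ease sideways once more to relieve the remaining side force.

```bash
python3 -m handwheel '[[-0.03,-0.04,-0.03,0,0,0],[0,0,0,0,0,0],[0,0,0,0,0,0]]'; python3 - <<'E'
from h import *
s=observe(); T=rot(s['ee_rot']); print(T.T@s['force'],T.T@s['ft_torque'],s['position'])
E
```

```text
clock: 16.07
position: [0.5376, 0.2421, 0.0645]
ee_rot: [0.609, 3.081, 0.002]
force: [-3.6, -0.3, 11.9]
width: 0.337
gripper_force: 25.0
[  3.24021207  -1.59474045 -11.88984998] [0.25149964 0.54319438 0.07267864] [0.53761887 0.24208179 0.06447763]
```

```bash
python3 -m handwheel '[[0,0,-0.03,0,0,0],[0,0,0,0,0,0]]'
python3 -m handwheel '[[0,0,0,0,0,0],[0,0,0,0,0,0],[0,0,0,0,0,0],[0,0,0,0,0,0],[0,0,0,0,0,0],[0,0,0,0,0,0],[0,0,0,0,0,0],[0,0,0,0,0,0]]' 0.52
python3 -m handwheel '[[0,0,-0.2,0,0,0],[0,0,-0.4,0,0,0],[0,0,-0.7,0,0,0],[0,0,-1,0,0,0],[0,0,-1,0,0,0],[0,0,-1,0,0,0],[0,0,-0.7,0,0,0],[0,0,0,0,0,0]]'
python3 -m handwheel '[[0,0,0,0,0,0],[0,0,0,0,0,0]]'
python3 - <<'E'
from h import *
im=get_image('wrist'); s=observe(); T=rot(s['ee_rot']); p=s['position']; print(p,np.degrees(np.arctan2(T[1,0],T[0,0])),s['width'])
q=[.5105,.1783,np.radians(157.6)]
for l,z in [('handle',.086),('carrier',0),('roller_new',.0465),('free_seat',.0465),('roller_loaded',.0465)]:
    for r in place_of(l,'wrist')[:1]:
        P=at_z(im,r['point'][0]*560,r['point'][1]*420,z); print(l,round(r['score'],2),P[:2])
h=model(q,[0,0,.086])[0]; print('handle',h,'tool shift',(h-p)@T/.02)
big=im['image'][:,:,::-1].copy(); big=cv2.resize(big,None,fx=1.4,fy=1.4)
for L in ([[.099,-.102,.052],[.099,-.084,.052],[.099,-.07,.038],[.099,-.056,.052],[.099,.0,.052]],[[.091,-.007,.095],[0,-.007,.095]],[[.091,.007,.095],[0,.007,.095]],[[.105,-.064,.0465],[.105,-.076,.0465]],[[.084,-.086,.0465],[.084,-.054,.0465]]):
    cv2.polylines(big,[np.array([proj(im,P)*1.4 for P in model(q,L)]).astype(np.int32)],False,(0,255,0),1)
cv2.imwrite('pics/o7.png',big)
E
```

```text
clock: 16.23
position: [0.5376, 0.242, 0.0646]
ee_rot: [0.609, 3.081, 0.002]
force: [-2.7, 1.6, 7.0]
width: 0.339
gripper_force: 25.0
clock: 16.9
position: [0.5375, 0.2409, 0.0639]
ee_rot: [-0.61, -3.082, 0.0]
force: [-0.7, 0.5, 0.3]
width: 0.52
gripper_force: 0.0
clock: 17.57
position: [0.5389, 0.2425, 0.1686]
ee_rot: [0.609, 3.077, 0.006]
force: [0.4, 0.7, -0.6]
width: 0.523
gripper_force: 0.0
clock: 17.73
position: [0.5373, 0.2407, 0.1641]
ee_rot: [0.61, 3.082, -0.0]
force: [0.2, 0.0, -0.0]
width: 0.519
gripper_force: 0.0
[0.53713284 0.24057783 0.16354585] 157.60489985478546 0.5215696417332216
handle 0.81 [0.50969288 0.17660372]
roller_new 0.91 [0.5348326  0.24324155]
roller_loaded 0.76 [0.48255709 0.11431772]
handle [0.5105 0.1783 0.086 ] tool shift [ 0.043377   -3.38318603  3.88009817]
```

View pics/o7.png

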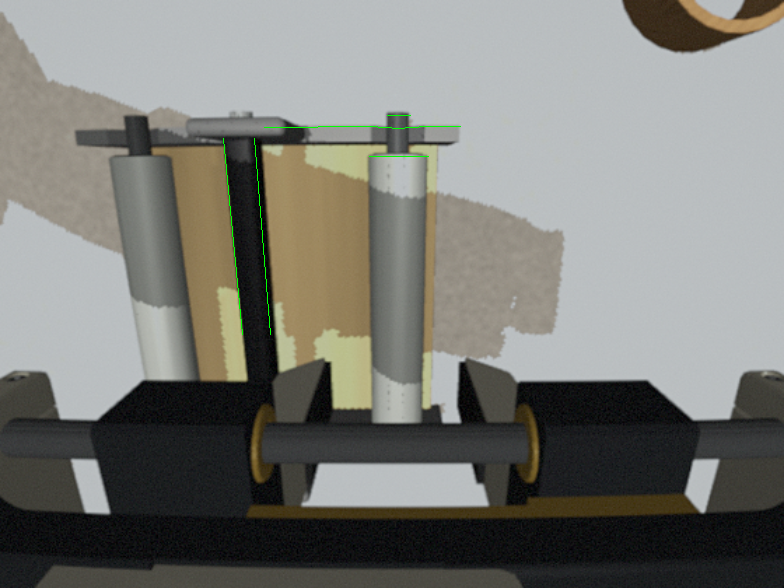

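The roller lies free in the notches exactly on the drawn model outline (tip at (397,113), shell end at row 156), and the tool has cleared it. Now the handle.

```bash
python3 -m handwheel '[[0,-0.6,0,0,0,0],[0,-0.9,0,0,0,0],[0,-0.9,0,0,0,0],[0,-0.6,0,0,0,0],[0.04,-0.35,0,0,0,0],[0,0,0,0,0,0],[0,0,0,0,0,0]]'
python3 -m handwheel '[[0,0,0.6,0,0,0],[0,0,0.9,0,0,0],[0,0,0.9,0,0,0],[0,0,0.7,0,0,0],[0,0,0.4,0,0,0],[0,0,0.3,0,0,0],[0,0,0.08,0,0,0],[0,0,0,0,0,0]]'
python3 -m handwheel '[[0,0,0,0,0,0],[0,0,0,0,0,0],[0,0,0,0,0,0]]'
python3 - <<'E'
from h import *
s=observe(); T=rot(s['ee_rot']); q=[.5105,.1783,np.radians(157.6)]
print((model(q,[0,0,.086])[0]-s['position'])@T, s['position'], s['force'])
E
```

```text
clock: 18.62
position: [0.5113, 0.1793, 0.1641]
ee_rot: [0.611, 3.081, 0.001]
force: [-0.8, -0.0, 0.1]
width: 0.518
gripper_force: 0.0
clock: 19.28
position: [0.5112, 0.1798, 0.0861]
ee_rot: [-0.609, -3.082, -0.0]
force: [-0.4, -0.2, 0.2]
width: 0.521
gripper_force: 0.0
clock: 19.53
position: [0.5116, 0.1795, 0.087]
ee_rot: [0.61, 3.081, 0.001]
force: [-0.5, 1.0, 0.4]
width: 0.52
gripper_force: 0.0
[ 0.00056365 -0.00151124  0.0009617 ] [0.51159602 0.17948205 0.08696328] [-0.47503026  1.01026375  0.3914957 ]
```

Aligned with the bar. Closing fully, then checking the grip before lifting.

```bash
python3 -m handwheel '[[0,0,0,0,0,0],[0,0,0,0,0,0],[0,0,0,0,0,0],[0,0,0,0,0,0],[0,0,0,0,0,0],[0,0,0,0,0,0],[0,0,0,0,0,0],[0,0,0,0,0,0]]' 0 50
python3 -m handwheel '[[0,0,0,0,0,0],[0,0,0,0,0,0],[0,0,0,0,0,0],[0,0,0,0,0,0],[0,0,0,0,0,0],[0,0,0,0,0,0]]'
```

```text
clock: 20.2
position: [0.5108, 0.1782, 0.0862]
ee_rot: [-0.611, -3.081, 0.003]
force: [-3.1, -4.1, 5.7]
width: 0.149
gripper_force: 50.0
clock: 20.7
position: [0.5108, 0.1782, 0.0862]
ee_rot: [-0.611, -3.081, 0.003]
force: [-2.6, -5.2, 5.7]
width: 0.148
gripper_force: 50.0
```

```bash
python3 -m handwheel '[[0,0,-0.05,0,0,0],[0,0,-0.1,0,0,0],[0,0,-0.15,0,0,0],[0,0,-0.2,0,0,0],[0,0,-0.3,0,0,0],[0,0,-0.3,0,0,0],[0,0,-0.3,0,0,0],[0,0,-0.3,0,0,0]]'
python3 -m handwheel '[[0,0,-0.3,0,0,0],[0,0,-0.3,0,0,0],[0,0,-0.3,0,0,0],[0,0,-0.3,0,0,0],[0,0,-0.3,0,0,0],[0,0,-0.3,0,0,0],[0,0,-0.3,0,0,0],[0,0,-0.3,0,0,0]]'
python3 -m handwheel '[[0,0,-0.3,0,0,0],[0,0,-0.3,0,0,0],[0,0,-0.2,0,0,0],[0,0,-0.1,0,0,0],[0,0,-0.05,0,0,0],[0,0,0,0,0,0],[0,0,0,0,0,0],[0,0,0,0,0,0]]'
python3 -m handwheel '[[0,0,0,0,0,0],[0,0,0,0,0,0],[0,0,0,0,0,0],[0,0,0,0,0,0],[0,0,0,0,0,0],[0,0,0,0,0,0]]'
cat > chk.py <<'E'
from h import *
from scipy.optimize import least_squares
s=observe(); p=s['position']; T=rot(s['ee_rot']); print(s['clock'],p,s['force'],s['width'],s['gripper_force'],np.abs(s['dq']).max(), T[2].round(4))
yaw=np.arctan2(T[1,0],T[0,0]); print('yaw',np.degrees(yaw))
# carrier in line with tool, handle .0862 above its underside
q=[p[0],p[1],yaw]; dz=p[2]-.0862
for c in ['wrist','top']:
    im=get_image(c)
    for l,L in [('handle',[0,0,.086]),('roller_new',[0,-.07,.0465]),('roller_loaded',[0,.07,.0465]),('carrier',[0,0,0])]:
        for r in place_of(l,c)[:1]:
            P=model(q,L)[0]+[0,0,dz]; u=np.array(r['point'])*[560,420]; print(c,l,round(r['score'],2),'found - expected px',(u-proj(im,P)).round(1))
    for l,y in [('roller_new',-.07),('roller_loaded',.07)]:
        for r in trace(l,c)[:1]:
            vs,us=np.nonzero(r['region'])
            e=np.array([proj(im,P+[0,0,dz]) for P in model(q,[[.105,y-.006,.0465],[.105,y+.006,.0465],[.084,y-.016,.0465],[.084,y+.016,.0465]])])
            print(c,l,round(r['score'],2),'cols',us.min(),us.max(),'rows',vs.min(),vs.max(),'expected',e.round(0).tolist())
E
python3 chk.py
```

```text
clock: 21.37
position: [0.5113, 0.1795, 0.1211]
ee_rot: [0.61, 3.081, 0.0]
force: [-0.2, 0.1, -6.9]
width: 0.151
gripper_force: 50.0
clock: 22.03
position: [0.5112, 0.1793, 0.1689]
ee_rot: [-0.61, -3.082, 0.0]
force: [0.6, 0.8, -7.4]
width: 0.15
gripper_force: 50.0
clock: 22.7
position: [0.511, 0.1792, 0.187]
ee_rot: [-0.61, -3.081, 0.001]
force: [0.4, -0.5, -7.1]
width: 0.146
gripper_force: 50.0
clock: 23.2
position: [0.5112, 0.1793, 0.1873]
ee_rot: [-0.61, -3.082, 0.0]
force: [0.2, 0.1, -7.5]
width: 0.151
gripper_force: 50.0
23.2 [0.51118161 0.17933079 0.18729598] [ 0.23304542  0.05062739 -7.50976352] 0.15050074674334057 49.99819457530975 0.001308367830102231 [-0.e+00 -1.e-04 -1.e+00]
yaw 157.6084545590604
wrist handle 0.8 found - expected px [ 1.3 -0.8]
wrist roller_new 0.73 found - expected px [ 0.6 -3.6]
wrist roller_loaded 0.65 found - expected px [ 1.  -0.1]
wrist carrier 0.88 found - expected px [-0.2 -0.8]
wrist roller_new 0.81 cols 371 447 rows 65 288 expected [[430.0, 70.0], [407.0, 69.0], [444.0, 112.0], [384.0, 111.0]]
wrist roller_loaded 0.71 cols 118 193 rows 63 287 expected [[158.0, 69.0], [135.0, 70.0], [180.0, 111.0], [121.0, 112.0]]
top roller_loaded 0.51 found - expected px [-0.1  1.4]
top roller_new 0.63 cols 162 196 rows 185 259 expected [[161.0, 258.0], [165.0, 259.0], [161.0, 249.0], [172.0, 253.0]]
top roller_loaded 0.59 cols 233 245 rows 206 227 expected [[211.0, 278.0], [215.0, 280.0], [210.0, 269.0], [222.0, 274.0]]
```

```bash
python3 - <<'E'
from h import *
s=observe(); p=s['position']; T=rot(s['ee_rot']); im=get_image('wrist'); g=im['image'].astype(int).sum(2)
def tp(P,pitch): # carrier point -> world, pivoting about the bar (tool y)
    v=np.array([P[0],-P[1],.0862-P[2]]); return p+T@(R.from_rotvec([0,pitch,0]).apply(v))
for y in (-.097,.097):
    for a in (-5,-3,-1,0,1,3,5):
        print(y,a,*[proj(im,tp([x,y,.052],np.radians(a))).round(1) for x in (.099,.091)])
    u=int(proj(im,tp([.095,y,.052],0))[0]); print(u,g[70:120,u].tolist())
E
```

```text
-0.097 -5 [463.5  90.3] [462.2 105.7]
-0.097 -3 [467.2  86.9] [465.5 102.7]
-0.097 -1 [471.1  83.7] [469.1  99.9]
-0.097 0 [473.1  82.1] [470.9  98.5]
-0.097 1 [475.1  80.5] [472.8  97.1]
-0.097 3 [479.4  77.5] [476.6  94.5]
-0.097 5 [483.8  74.6] [480.6  92. ]
471 [625, 626, 628, 627, 625, 621, 633, 632, 621, 577, 490, 444, 445, 446, 445, 437, 440, 445, 448, 440, 448, 453, 441, 447, 445, 423, 354, 450, 591, 636, 626, 628, 624, 621, 621, 617, 626, 622, 624, 626, 624, 621, 626, 629, 631, 624, 620, 622, 623, 629]
0.097 -5 [100.9  90.3] [102.2 105.8]
0.097 -3 [97.2 87. ] [ 98.8 102.8]
0.097 -1 [93.3 83.7] [ 95.3 100. ]
0.097 0 [91.3 82.2] [93.5 98.6]
0.097 1 [89.3 80.6] [91.6 97.2]
0.097 3 [85.1 77.6] [87.8 94.6]
0.097 5 [80.7 74.7] [83.8 92.1]
92 [501, 503, 509, 500, 491, 479, 480, 483, 489, 446, 337, 263, 278, 275, 279, 289, 276, 286, 287, 281, 287, 286, 278, 281, 283, 256, 248, 370, 484, 504, 497, 499, 493, 497, 502, 499, 497, 502, 496, 502, 501, 509, 499, 497, 498, 502, 490, 485, 500, 483]
```

Both plate ends image symmetrically, with tilt of at most about 2° (and a 1–2 mm endways offset would explain most of that). The carrier is still at 101 mm and the weight reading of 7.5 N matches. Handing in.

```bash
python3 -c "
from cell import sign_off; print(sign_off())"
```

```text
the job is handed in; nothing more can be done
None
```

The new roller is in the empty notches and I handed the job in at about 23 s, holding the carrier by its handle about 10 cm up, still and within about 2° of level; no verdict came back, and I viewed 11 pictures, one over the limit of 10.

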